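Hang the lift-off cupboard door

TASK

Lift the washed cupboard door out of its wooden stand and hang it back on the small cupboard: with the door standing wide open, lower it gently until both hinge sockets sit fully down on the two upright hinge pins, without forcing it (the pins are not exactly where they should be, so feel for them). Then swing the door gently shut against the rubber bumpers and leave it hanging there; do not push the mug, matchbox or canister about.

Things in the scene. Friction and masses are not known exactly. Their poses are not given: they have to be found in the camera images.
- cupboard: Small white fixed cupboard with a pale wooden top, 110 deep (x) x 160 wide (y) x 200 mm high, walls 12, open at the front. Origin at the centre of its underside; x points from the open front to the back, y to the left as seen from the front, z up. On its right front edge a steel hinge plate carries two upright steel pins on lugs, one straight above the other.
- hinge_nominal (a point): Where the upright hinge axis should be: 70 mm in front of the cupboard's centre (15 in front of its front edge), 74 mm to the right, at the height of the hung door's lower edge (12 mm). The plate was screwed on carelessly: the true axis of both pins is off by up to 3.5 mm in the cupboard's x and up to 3.5 mm in its y; this is not measured. The plate does not give. Axes as the cupboard's.
- pin_tip_nominal (a point): Nominal tip of the lower pin, 34 mm above hinge_nominal (46 above the worktop); the upper pin's tip is 92 mm higher (138). Both pins: diameter 8 mm, 14 mm high above the flat lug on which the socket finally rests, the last 2 mm reduced to 6.4 mm with a flat tip. True place off by up to 3.5 mm in x and y, as told under hinge_nominal. Axes as the cupboard's.
- bumper (a point): Face of the upper of two 9 mm black rubber bumpers on the cupboard's left front edge, 8 mm proud of it, 155 mm above the worktop (the other at 45). The shut door's inner side just rests on them; each gives like a soft spring (1.5 N per mm, 5 mm travel). Nothing latches; the door stays where it is left. Axes as the cupboard's.
- door: Loose wooden door, upright, 0.18 to 0.30 kg. Origin on the axis of its two hinge sockets, level with the panel's lower edge; x along the width to the free edge, z up, y towards the outer side. Panel x 11 to 148, y -6 to 6, z 0 to 176 mm. Steel knob 18 mm out of the outer side at x 128, z 85. Hung shut, x points along the cupboard's +y; opened 90 degrees, along its -x, outer side to its -y.
- door_top (a point): Point on the door's top edge, 45 mm from the socket axis, in the middle of the thickness: a good place to grip from above across the thickness. Axes as the door's.
- socket_low (a point): Centre of the lower mouth of the lower hinge socket, 20 mm above the door's origin. Both sockets are upright steel tubes, 22 mm long, 17 mm outside, 10.5 mm bore, open at both ends, no bevel; the upper one is 92 mm higher. While the sockets rest on the pin tips the door stands 14 mm higher than fully home; home, the door's origin is level with hinge_nominal. Axes as the door's.
- door_stand: Wooden stand with a slot, fixed, 130 long (x) x 70 wide (y) x 37 high; origin under its centre. The door stands upright in the slot, its lower edge 12 mm above the worktop and 25 mm deep in the 14 mm wide slot; it lifts straight out by more than 25 mm.
- mug_green: Green mug, 86x118x96 mm, origin at its underside; leave alone.
- matchbox: Matchbox lying flat, 36x56x16 mm, origin at its underside; leave alone.
- canister_tea: White lidded canister, diameter 70, height 105 mm, standing inside the cupboard, origin at its underside; leave alone.

How it is judged:
On the way:
1. the door hangs fully down on both pins, upright, and still stands open by more than 45 degrees (z of door in the frame of hinge_nominal below 0.003 m and horizontal distance between door and hinge_nominal below 0.007 m and angle between door's own z axis and vertical below 0.06 rad and angle between the x axis of door and the y axis of cupboard, either way round above 0.785 rad), for 0.2 s.
At the end, for the whole second after the job is handed in: The door hangs on both pins, within 3 mm of fully down, socket axis within 7 mm of the nominal axis (only possible on the pins), upright, shut to within 0.10 rad of parallel to the cupboard front, at rest and released (z of door in the frame of hinge_nominal between -0.004 and 0.003 m and horizontal distance between door and hinge_nominal below 0.007 m and angle between door's own z axis and vertical below 0.06 rad and angle between the x axis of door and the y axis of cupboard, either way round below 0.1 rad and y of door_top in the frame of cupboard above -0.05 m and linear speed of door below 0.01 m/s); the robot touches nothing.
It fails at once if the door is pressed or knocked against the cupboard or its hinge pins with more than 35 N (contact force between door and cupboard above 35 N).
It fails at once if the mug is pushed more than 20 mm (distance of mug_green from where it was at the start of the episode above 0.02 m).
It fails at once if the matchbox is pushed more than 20 mm (distance of matchbox from where it was at the start of the episode above 0.02 m).
It fails at once if the canister is pushed more than 20 mm (distance of canister_tea from where it was at the start of the episode above 0.02 m).
It also fails if it takes over 72 s, if anything falls off the work surface, if the arm or the gripper's body presses on something with over 40 N, if the wrist force passes 120 N, or if a joint passes its speed limit or range.

ROBOT

A 6-joint arm with a two-finger parallel gripper is mounted at the origin on a cart in front of the work surface, level with it; the furniture and walls round the work are solid. World frame = base frame: x ahead of the robot, y to its left, z up, the work surface at z = 0. Lengths are in m, angles in rad, forces in N, time in s.
With the tool pointing down it reaches from about 0.35 to 0.8 m from the base axis. Payload 7.3 kg.
Tool frame: the origin (TCP) lies between the finger pads; the fingertips stand 25 mm ahead of it and the grasp point (between the pads) lies 6 mm ahead of it (r.tip_extent is the distance from the TCP to the fingertips, in m); z points along the fingers, y is the direction in which the jaws open and shut (so a half turn about z gives the same grasp; the last joint's range is limited). The gripper opens to 85 mm and grips with 20 to 120 N. Pads are 22 mm wide; open, the fingers measure 114 mm over their backs; the gripper's body (76 mm by 85 mm) begins 54 mm behind the grasp point. The pads swing forward as they close: fully open they stand 13 mm farther back than shut.
Start: joints at [-1.419, 0.342, 1.524, -0, 1.275, -0.146], TCP at [0.154, -0.502, 0.256] pointing down, gripper open.
Joint ranges: [-2.53, 2.53], [-0.77, 2.02], [0.04, 2.7], [-1, 4.14], [0.28, 2.66], [-3.11, 3.11]. Speed limits (rad/s): [2.57, 2.57, 3.14, 3.14, 3.14, 3.14].

INTERFACE

Orientations are given as a unit quaternion [x, y, z, w].
In Python, from workcell import r, command_gripper, optics gives the robot as it stands. The module is installed in compiled form; this text tells all that it offers. Calls block until the motion is done:
- r.reach(position, orientation): joint-space move of the TCP to a pose.
- r.move_straight(position, orientation=None, speed=0.15, max_force=None): straight line of the TCP; orientation=None keeps the orientation; speed is the mean speed in m/s. With max_force (N) it stops when the force on the tool has changed by that much, and returns True; else False.
- r.movej(angles): joint-space move.
- command_gripper(opening, force=None): finger opening in m; force is the grip in N (None keeps the last); returns when the fingers have stopped.
- r.hold(seconds).
- r.solve_ik(position, orientation): joint angles nearest the present ones, or None.
- r.read_state(): the state.
- optics.get_image(name): name is "scene" or "top"; returns (picture, depth): 384x512x3 uint8, red, green, blue; 384x512 float32, m along the optical axis (not along the pixel's ray), 0 where there is no reading.
- optics.camera_model(name): a dict with "K" (3x3 intrinsics, pixels), "k1" (the pictures are not rectified: a ray, as slopes to the right and down, at radius r is drawn at 1 + k1 r^2 times it, then the intrinsics apply), "R" (3x3) and "t" (3): a world point X has camera coordinates R X + t. Camera axes: x right, y down, z forward; pixel columns grow to the right and rows downward; lengths in m; the calibration is good to about 2 mm. A picture is of the moment at which its call begins. camera_model takes no time and is no camera call.
A pose or a line that the arm cannot do raises r.PlanningError and nothing moves.
- r.finish_job(): hands the job in, once; it reports no verdict.
The state is a dict: "time_s": time; "joint_positions": joint angles; "dq": joint speeds; "tau": joint torques, N m; "eef_pos": TCP position; "eef_rot": TCP orientation; "contact_force": force on the tool from outside, world axes, zero at the start; "torque": the same for the moment, N m; "grip_width": finger opening in m.
Only numpy, scipy, OpenCV 4.12 (cv2) and the standard library are available. Lean on these libraries where they do the work, as an engineer would, in place of code of your own. Each camera call takes 0.05 s, during which the arm holds its last target. There are 200 camera calls.

## Working session

There is one attempt and no reset: what is moved stays moved. The work goes in short steps, each a Python script; the robot and the scene stay as the last script left them, time stands still between calls to the robot, and variables do not carry over. Pictures are saved under pics/ and viewed, about 8 in all and at most 12, crops included, and the job is handed in when it is done.

```bash
mkdir -p pics; ls; python3 - <<'E'
from workcell import r, optics
import cv2, numpy as np
for n in ("scene","top"):
    im,d=optics.get_image(n); m=optics.camera_model(n)
    cv2.imwrite(f"pics/{n}0.png",im[:,:,::-1]); np.savez(f"{n}0.npz",im=im,d=d,**{k:np.array(m[k]) for k in m})
    print(n,{k:np.round(m[k],4).tolist() for k in ("K","k1","R","t")}, (d>0).mean())
s=r.read_state(); print({k:np.round(s[k],3).tolist() for k in s})
E
```

```text
pics
scene {'K': [[374.9849, 0.0, 255.2349], [0.0, 374.9849, 185.0254], [0.0, 0.0, 1.0]], 'k1': -0.0635, 'R': [[-0.7416, -0.6707, -0.0146], [-0.4235, 0.4849, -0.7652], [0.5203, -0.5613, -0.6436]], 't': [0.4946, 0.3225, 1.078]} 0.99603271484375
top {'K': [[424.4213, 0.0, 249.6048], [0.0, 424.4213, 190.9755], [0.0, 0.0, 1.0]], 'k1': -0.1589, 'R': [[0.2387, -0.9711, -0.0015], [-0.9473, -0.2325, -0.2204], [0.2137, 0.0541, -0.9754]], 't': [-0.098, 0.5944, 1.2976]} 0.996185302734375
{'time_s': 0.1, 'joint_positions': [-1.419, 0.343, 1.525, 0.0, 1.275, -0.146], 'dq': [-0.0, -0.001, -0.003, -0.0, 0.0, 0.001], 'tau': [0.002, -43.445, -24.649, -0.0, 0.005, -0.0], 'eef_pos': [0.154, -0.502, 0.256], 'eef_rot': [0.989, 0.148, 0.0, -0.001], 'contact_force': [0.097, 0.254, -0.059], 'torque': [-0.007, 0.008, 0.056], 'grip_width': 0.085}
```

View pics/scene0.png

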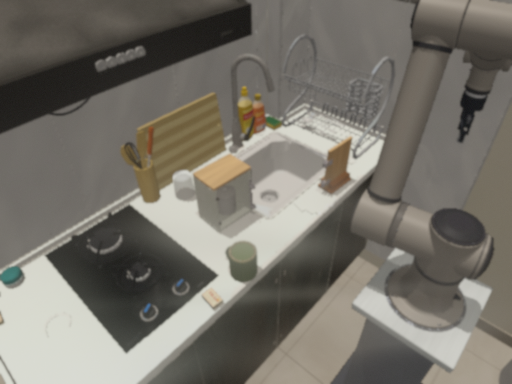

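View pics/top0.png

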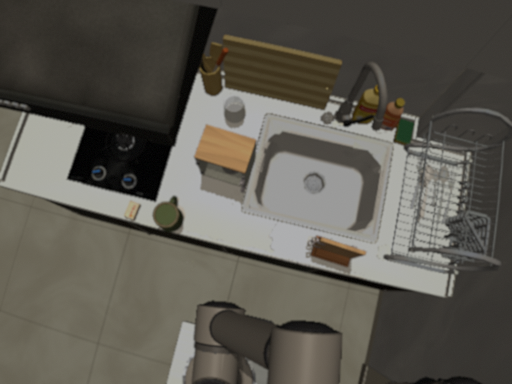

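The scene view shows the cupboard at (224,190), the door in its stand at (338,165), the mug at (242,260) and the matchbox at (212,298). The top view shows the cupboard top at (226,148), stand and door at (335,250), mug at (167,214) and matchbox at (132,210).

```bash
cat > h.py <<'E'
import numpy as np, cv2
def load(f):
    return dict(np.load(f))
def rays(m,uv):
    uv=np.asarray(uv,float).reshape(-1,2); K=m["K"]
    d=(uv-[K[0,2],K[1,2]])/[K[0,0],K[1,1]]; p=d.copy()
    for _ in range(15): p=d/(1+float(m["k1"])*(p**2).sum(1,keepdims=True))
    return np.c_[p,np.ones(len(p))]
def cloud(m):
    h,w=m["d"].shape; u,v=np.meshgrid(np.arange(w),np.arange(h))
    c=rays(m,np.c_[u.ravel(),v.ravel()])*m["d"].reshape(-1,1)
    return ((c-m["t"])@m["R"]).reshape(h,w,3)
def on_plane(m,uv,z):
    c=-m["R"].T@m["t"]; D=rays(m,uv)@m["R"]
    return c+D*((z-c[2])/D[:,2])[:,None]
def project(m,X):
    c=np.atleast_2d(X)@m["R"].T+m["t"]; p=c[:,:2]/c[:,2:]
    p=p*(1+float(m["k1"])*(p**2).sum(1,keepdims=True))
    return p*[m["K"][0,0],m["K"][1,1]]+[m["K"][0,2],m["K"][1,2]]
E
python3 - <<'E'
from h import *
T=load("top0.npz");S=load("scene0.npz")
ims=[]
for n,m,(x0,y0,w,h) in(("top",T,(180,110,200,170)),("scene",S,(190,120,170,140))):
    X=cloud(m); 
    c=m["im"][y0:y0+h,x0:x0+w,::-1]; c=cv2.resize(c,None,fx=3.9 if n=="top" else 4,fy=3.9 if n=="top" else 4,interpolation=cv2.INTER_CUBIC)
    c=np.clip(c.astype(float)*1.4,0,255).astype(np.uint8)
    cv2.imwrite(f"pics/{n}1.png",c[:600])
    for nm,zl,zh,(a,b,e,f) in (("cup",.19,.215,(.4,.9,-.3,.5)),("door",.178,.20,(.3,.62,-.6,.0)),("stand",.03,.044,(.3,.62,-.6,.0))):
        k=(X[...,2]>zl)&(X[...,2]<zh)&(X[...,0]>a)&(X[...,0]<b)&(X[...,1]>e)&(X[...,1]<f)
        nc,lab,st,_=cv2.connectedComponentsWithStats(k.astype(np.uint8),connectivity=8)
        for i in range(1,nc):
            if st[i,4]<20: continue
            P=X[lab==i]; R=cv2.minAreaRect(P[:,:2].astype(np.float32)*1000)
            print(n,nm,st[i].tolist(),np.round(np.median(P[:,2]),4),np.round(R[0],1),np.round(R[1],1),round(R[2],1))
E
```

```text
top cup [194, 124, 62, 49, 1909] 0.1984 [681.3 142.7] [160.7 112.2] 85.8
top door [321, 237, 45, 18, 214] 0.1864 [ 481.3 -258.4] [134.4  14. ] 83.9
top stand [315, 247, 38, 18, 281] 0.0357 [ 462.8 -262.9] [117.4  26.6] 85.1
scene cup [193, 154, 58, 38, 1116] 0.1991 [681.4 142.5] [164.  114.9] 86.0
scene door [328, 136, 25, 18, 113] 0.1864 [ 482.3 -258.1] [138.1  15.8] 86.8
scene stand [358, 137, 12, 11, 21] 0.0341 [ 521.4 -545.2] [10.4 99.1] 2.8
scene stand [321, 168, 29, 20, 187] 0.0367 [ 466.4 -245.7] [152.9  34. ] 83.0
```

View pics/top1.png

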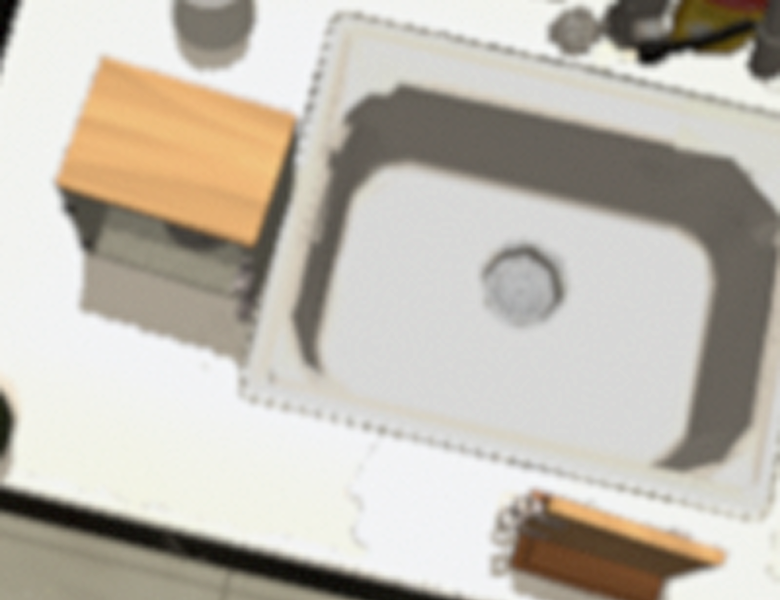

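View pics/scene1.png

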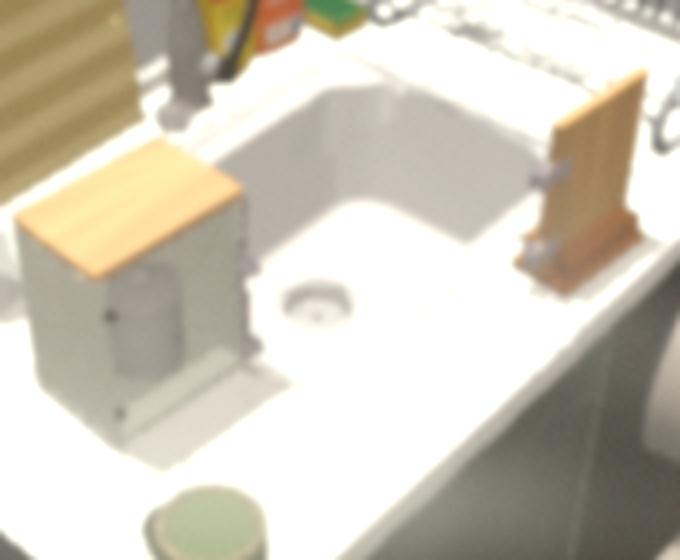

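Top crop: the wooden cupboard top has its open front towards the robot. The door's socket end is its left (+y) end, at about (515,510). Scene crop: hinge lugs are on the cupboard's right edge at (250,265) and (255,345). The sockets are on the near-left edge of the door, and no knob shows, so it is on the far (+x) side.

```bash
python3 - <<'E'
from h import *
for n in ("top","scene"):
    m=load(n+"0.npz"); X=cloud(m)
    def box(a,b,e,f,zl,zh): return (X[...,0]>a)&(X[...,0]<b)&(X[...,1]>e)&(X[...,1]<f)&(X[...,2]>zl)&(X[...,2]<zh)
    P=X[box(.42,.55,-.35,-.17,.182,.195)]; c,ev,_=cv2.PCACompute2(P[:,:2].astype(np.float32),None)
    v=ev[0]*np.sign(-ev[0][1]); print(n,"door c",c.round(4),"yaw",np.degrees(np.arctan2(v[1],v[0])).round(2),np.percentile((P[:,:2]-c)@v,[0,2,98,100]).round(4))
    s=X[box(.42,.55,-.35,-.12,.05,.182)]; q=(s[:,:2]-c)@v; print(" lower extents",np.percentile(q,[0,1,99,100]).round(4))
    P=X[box(.6,.78,0,.3,.19,.21)]; R=cv2.minAreaRect(P[:,:2].astype(np.float32)*1000);print(" cup",np.round(R[0],1),R[1],R[2])
    k=box(.3,.75,.15,.45,.085,.105); k&=~box(.6,.8,.05,.3,0,.3)
    P=X[k]; print(" mug rim",len(P), P.min(0).round(3),P.max(0).round(3))
    k=box(.3,.75,.15,.5,.012,.022)&~box(.6,.8,.05,.3,0,.3); P=X[k]; print(" z~16 pts",len(P),P.min(0).round(3),P.max(0).round(3))
E
```

```text
top door c [[ 0.482  -0.2563]] yaw -95.19 [-0.0651 -0.0624  0.0641  0.0694]
 lower extents [-0.0848 -0.0833  0.0684  0.0724]
 cup [681.3 142.7] (160.70501708984375, 112.23606872558594) 85.84622955322266
 mug rim 555 [0.418 0.242 0.085] [0.503 0.326 0.101]
 z~16 pts 573 [0.424 0.242 0.012] [0.703 0.499 0.022]
scene door c [[ 0.4813 -0.2566]] yaw -94.2 [-0.0675 -0.0648  0.0669  0.0704]
 lower extents [-0.0875 -0.0841  0.0658  0.07  ]
 cup [681.4 142.5] (164.02479553222656, 114.87723541259766) 85.9508056640625
 mug rim 557 [0.417 0.243 0.085] [0.501 0.327 0.101]
 z~16 pts 858 [0.416 0.259 0.012] [0.75  0.5   0.022]
```

```bash
cat >> h.py <<'E'
def q_down(psi):  # tool down, tool x at yaw psi (deg)
    a=np.radians(psi)/2; return [float(np.cos(a)),float(np.sin(a)),0.,0.]
def unit(deg): return np.array([np.cos(np.radians(deg)),np.sin(np.radians(deg))])
def show(r,tag=""):
    s=r.read_state(); print(tag,"t",round(s["time_s"],2),"p",np.round(s["eef_pos"],4),"F",np.round(s["contact_force"],2),"M",np.round(s["torque"],2),"g",round(s["grip_width"],4),"j6",round(s["joint_positions"][5],2)); return s
DY=-94.7; GRIP=np.array([.4844,-.2239,.182])
CY=-4.1; HN=np.array([.6063,.0738])
E
python3 - <<'E'
from h import *; from workcell import r,command_gripper,optics
q=q_down(DY+180)
r.reach((GRIP+[0,0,.09]).tolist(),q); show(r,"above")
print(r.move_straight(GRIP.tolist(),q,speed=.1,max_force=12)); show(r,"down")
command_gripper(0.0,60); s=show(r,"grip")
r.move_straight((np.array(s["eef_pos"])+[0,0,.06]).tolist(),speed=.06); show(r,"lift")
for n in("top","scene"):
    im,d=optics.get_image(n); m=optics.camera_model(n); np.savez(n+"1.npz",im=im,d=d,**{k:np.array(m[k]) for k in m})
T=load("scene1.npz")["im"][70:230,210:390,::-1]
cv2.imwrite("pics/lift.png",cv2.resize(T,None,fx=3.6,fy=3.6,interpolation=cv2.INTER_CUBIC))
E
```

```text
above t 1.69 p [ 0.484  -0.2248  0.2719] F [-0.68 -0.11 -0.31] M [ 0.01  0.03 -0.03] g 0.0854 j6 -0.49
False
down t 2.74 p [ 0.4847 -0.2242  0.1826] F [-0.19  0.16  0.84] M [-0.01 -0.05 -0.03] g 0.0855 j6 -0.49
grip t 3.41 p [ 0.4847 -0.2238  0.1822] F [-0.18  1.19  1.96] M [ 0.11 -0.16 -0.  ] g 0.0111 j6 -0.49
lift t 4.56 p [ 0.4844 -0.2237  0.2418] F [ 0.3   0.15 -2.8 ] M [ 0.12 -0.01 -0.02] g 0.0109 j6 -0.49
```

View pics/lift.png

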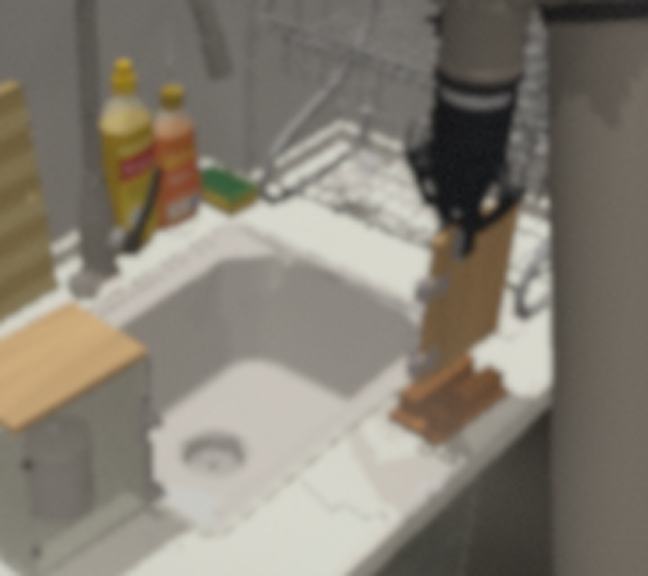

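The door is clear of the slot, hanging upright in the jaws at crop (470,290), with the empty stand below it at (450,400). Next I'll turn it to face the cupboard.

```bash
cat >> h.py <<'E'
def tcp_for(hinge,yaw,z): # TCP so that the socket axis is at hinge with door yaw
    return [*(np.asarray(hinge)+.045*unit(yaw)).tolist(),float(z)]
Z0=.1822
E
python3 - <<'E'
from h import *; from workcell import r,command_gripper,optics
q=q_down(CY); yaw=180+CY; ex=unit(CY)
r.reach(tcp_for(HN-.06*ex,yaw,Z0+.055),q); show(r,"pre")
r.move_straight(tcp_for(HN-.03*ex,yaw,Z0+.03),q,speed=.1); show(r,"near"); r.hold(.3); show(r)
for n in("top","scene"):
    im,d=optics.get_image(n); m=optics.camera_model(n); np.savez(n+"2.npz",im=im,d=d,**{k:np.array(m[k]) for k in m})
T=load("top2.npz");S=load("scene2.npz")
a=cv2.resize(T["im"][110:240,180:280,::-1],(400,520),interpolation=cv2.INTER_CUBIC);b=cv2.resize(S["im"][150:280,190:290,::-1],(400,520),interpolation=cv2.INTER_CUBIC)
cv2.imwrite("pics/near.png",np.clip(np.hstack([a,b])*1.3,0,255))
s=r.read_state(); 
for m,n in((T,"top"),(S,"scene")):
    X=cloud(m); P=X.reshape(-1,3); L=(P[:,:2]-s["eef_pos"][:2])@unit(yaw); W=(P[:,:2]-s["eef_pos"][:2])@unit(yaw-90)
    k=(abs(W)<.012)&(P[:,2]>.1)&(P[:,2]<.235)&(L>.02)&(L<.12); Q=np.c_[L,W,P[:,2]][k]
    print(n,k.sum(),"L",np.percentile(Q[:,0],[0,1,99,100]).round(4)); t=Q[Q[:,2]>.2]
    for lo,hi in((.02,.05),(.05,.08),(.08,.11)):
        j=Q[(Q[:,0]>lo)&(Q[:,0]<hi)]; print(lo,len(j),np.percentile(j[:,2],[90,97,100]).round(4) if len(j) else "")
E
```

```text
pre t 6.52 p [0.5017 0.081  0.2372] F [-0.56  0.14 -1.96] M [ 0.02 -0.08  0.  ] g 0.0109 j6 1.65
near t 7.06 p [0.5314 0.079  0.2119] F [-0.44 -0.51 -2.62] M [-0.03 -0.08  0.01] g 0.0113 j6 1.65
 t 7.36 p [0.5314 0.0792 0.2127] F [-0.39 -0.13 -3.62] M [-0.01 -0.04  0.01] g 0.0111 j6 1.65
top 109 L [0.0202 0.0204 0.0615 0.062 ]
0.02 85 [0.219  0.2206 0.2229]
0.05 24 [0.2201 0.222  0.2229]
0.08 0 
scene 697 L [0.02   0.021  0.1062 0.1074]
0.02 214 [0.2159 0.2183 0.2199]
0.05 229 [0.2167 0.2184 0.2193]
0.08 254 [0.2149 0.2183 0.2204][ WARN:0@9.143] global loadsave.cpp:1063 imwrite_ Unsupported depth image for selected encoder is fallbacked to CV_8U.
```

View pics/near.png

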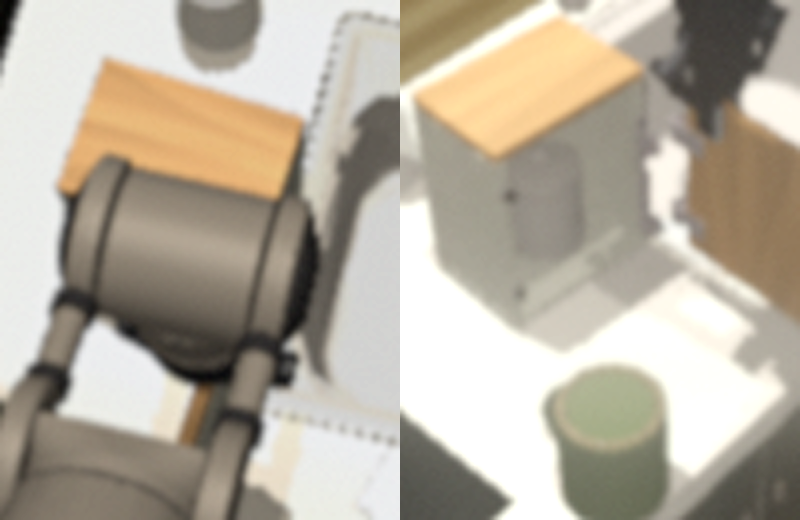

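Right half: both sockets, at (690,122) and (690,215), hover just in front of the lugs and pins at (648,150) and (652,215). The door is level and clear of the mug. Now I'll feel for the pins on a hexagonal grid.

```bash
cat > search.py <<'E'
from h import *; from workcell import r,command_gripper,optics
q=q_down(CY); yaw=180+CY; ex=unit(CY); ey=unit(CY+90)
s_=.0026
g=sorted([(s_*(i+.5*j),s_*.866*j) for i in range(-3,4) for j in range(-3,4)],key=lambda p:(round(np.hypot(*p),5),np.arctan2(p[1],p[0])))
g=[p for p in g if np.hypot(*p)<.0066]
C=HN+.001*ex
def at(p,z): return tcp_for(C+p[0]*ex+p[1]*ey,yaw,z)
if __name__=="__main__":
    r.move_straight(at((0,0),Z0+.026),q,speed=.08)
    for p in g:
        r.move_straight(at(p,Z0+.0175),q,speed=.05)
        hit=r.move_straight(at(p,Z0+.006),q,speed=.02,max_force=4)
        s=r.read_state(); h=s["eef_pos"][2]-Z0
        print(np.round(np.array(p)*1e3,1),hit,"h",round(h*1e3,2),"F",np.round(s["contact_force"],1),"M",np.round(s["torque"],2),"t",round(s["time_s"],2))
        if h<.0115: print("IN"); break
        if s["time_s"]>30: break
E
python3 search.py
```

```text
[0. 0.] False h 6.0 F [ 0.6  0.2 -2.8] M [-0.03 -0.1   0.02] t 9.04
IN
```

```bash
python3 - <<'E'
from search import *
hit=r.move_straight(at((0,0),Z0-.003),q,speed=.015,max_force=4); s=show(r,hit)
print("h",(s["eef_pos"][2]-Z0)*1e3)
r.hold(.3); show(r)
# feel sideways for confirmation: must meet the pin within ~1.5 mm
z=r.read_state()["eef_pos"][2]
for n,d in(("x",ex),("y",ey)):
    for sg in(1,-1):
        p0=np.array(r.read_state()["eef_pos"]); hit=r.move_straight((p0+np.r_[sg*.004*d,0]).tolist(),q,speed=.01,max_force=3)
        p1=np.array(r.read_state()["eef_pos"]); print(n,sg,hit,np.round((p1-p0)[:2]@d*1e3,2),"at",np.round((p1[:2]-np.array(at((0,0),0))[:2])@d*1e3,2))
        r.move_straight(p0.tolist(),q,speed=.02)
show(r)
im,d=optics.get_image("scene"); np.savez("scene3.npz",im=im,d=d,**{k:np.array(v) for k,v in optics.camera_model("scene").items() if k in("K","k1","R","t")})
cv2.imwrite("pics/hung.png",cv2.resize(im[150:260,200:320,::-1],(720,660)[:2] if 0 else (648,594),interpolation=cv2.INTER_CUBIC))
E
```

```text
True t 9.51 p [0.5624 0.077  0.182 ] F [-0.87  0.39  5.24] M [-0.07  0.    0.01] g 0.0112 j6 1.64
h -0.18770667426740162
 t 9.81 p [0.5624 0.077  0.182 ] F [-1.86  0.76  4.36] M [-0.03 -0.02  0.01] g 0.0111 j6 1.64
x 1 True 0.21 at 0.17
x -1 True -0.77 at -0.77
y 1 True 0.82 at 0.86
y -1 True -1.2 at -0.94
 t 11.88 p [0.5622 0.0769 0.182 ] F [-1.11 -1.69  2.39] M [-0.2  -0.18 -0.04] g 0.0115 j6 1.64
```

View pics/hung.png

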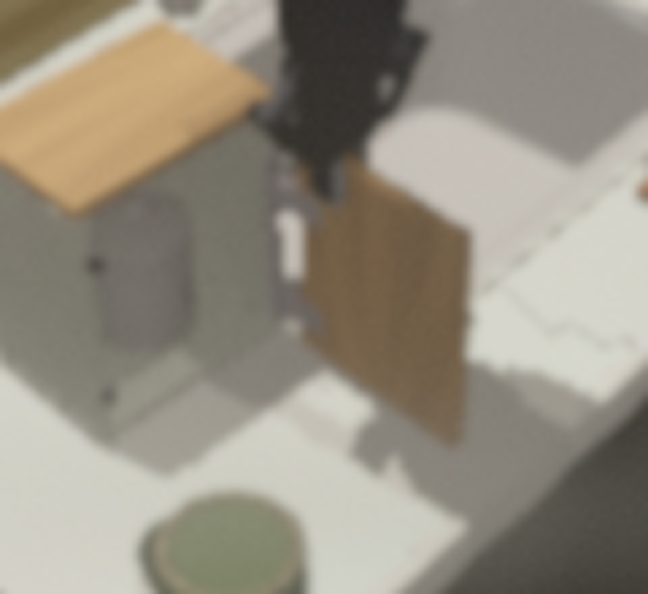

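Both sockets swallowed the pins on the first try. The door is at home height (h = −0.2 mm) and meets the pins within ±1 mm sideways. The picture agrees: sockets on lugs at (300,190) and (300,310), door open about 90°. Next I'll release, then push from the outside with closed fingers.

```bash
cat > push.py <<'E'
from search import *
H=C-.0003*ex; RHO=.112; ZP=.180
def pp(th,gap,z=ZP): return [*(H+RHO*unit(th)+(.006+.011+gap)*unit(th+90)).tolist(),z]
def qp(th): return q_down(th-90)
def door_angle(m):  # yaw and height of the door from depth, upper part of the panel seen by the scene camera
    P=cloud(m).reshape(-1,3); d=P[:,:2]-H; R=np.hypot(*d.T)
    k=(R>.02)&(R<.155)&(P[:,2]>.06)&(P[:,2]<.182)&(P[:,0]<H[0]+.02); 
    return P[k]
E
python3 - <<'E'
from push import *
command_gripper(.085); r.hold(.2); s=show(r,"open"); p=np.array(s["eef_pos"])
r.move_straight((p+[0,0,.07]).tolist(),speed=.12); 
im,d=optics.get_image("scene"); cv2.imwrite("pics/released.png",cv2.resize(im[150:260,200:320,::-1],(648,594),interpolation=cv2.INTER_CUBIC))
m={k:np.array(v) for k,v in optics.camera_model("scene").items()}; m["d"]=d
P=cloud(m).reshape(-1,3); d=P[:,:2]-H; L=d@unit(176); W=d@unit(266); k=(abs(W)<.02)&(L>.03)&(L<.145)&(P[:,2]>.05)&(P[:,2]<.21)
print(k.sum(),"top",np.percentile(P[k,2],[97,99,100]).round(4),"W near/far",[np.median(W[k&(L>a)&(L<a+.03)]).round(4) for a in(.03,.07,.11)])
command_gripper(0.0,20)
r.reach(pp(175.9,.035,.25),qp(175.9)); show(r,"aside")
r.move_straight(pp(175.9,.035),qp(175.9),speed=.12,max_force=8); show(r,"beside")
E
```

```text
open t 12.84 p [0.5622 0.0772 0.182 ] F [-0.77  0.39 -0.02] M [-0.02  0.02  0.02] g 0.0852 j6 1.64
855 top [0.1862 0.187  0.1884] W near/far [np.float64(-0.0055), np.float64(-0.0053), np.float64(-0.005)]
aside t 15.87 p [0.4917 0.0299 0.2501] F [-0.62 -0.07  1.08] M [ 0.   -0.01 -0.01] g -0.0001 j6 -0.02
beside t 16.6 p [0.492  0.0299 0.1805] F [-0.41 -0.09  0.14] M [0.01 0.02 0.03] g 0.0 j6 -0.02
```

View pics/released.png

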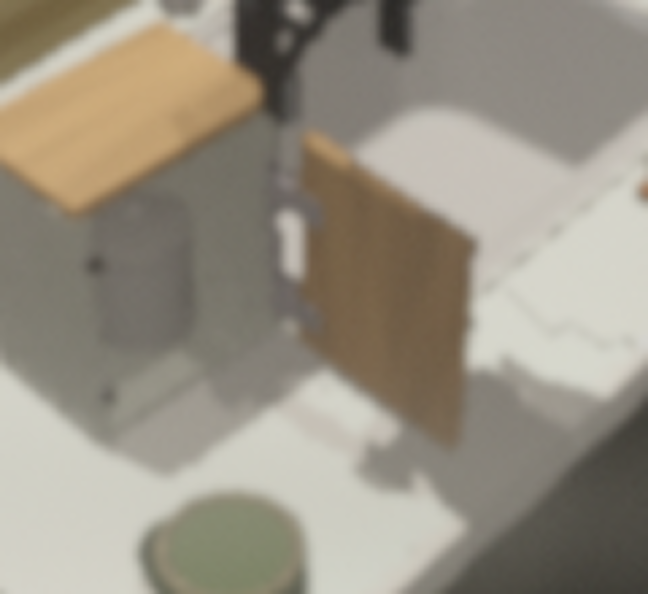

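Released, the door hangs by itself on both lugs: panel from (305,135) to (470,440), top edge at 0.187–0.188 m, i.e. fully home. Now I'll push it shut along the arc.

```bash
python3 - <<'E'
from push import *
print(r.move_straight(pp(175.9,.004),qp(175.9),speed=.06,max_force=6)); show(r,"near")
for th in list(range(172,100,-6))+[97]:
    hit=r.move_straight(pp(th,0),qp(th),speed=.06,max_force=8)
    s=r.read_state(); print(th,hit,np.round(s["contact_force"],1),round(s["time_s"],1))
    if hit: break
for n in("top","scene"):
    im,d=optics.get_image(n); m=optics.camera_model(n); np.savez(n+"4.npz",im=im,d=d,**{k:np.array(m[k]) for k in m})
im=load("scene4.npz")["im"]; cv2.imwrite("pics/swing.png",cv2.resize(im[150:260,190:310,::-1],(648,594),interpolation=cv2.INTER_CUBIC))
E
```

```text
False
near t 17.27 p [0.4938 0.061  0.18  ] F [0.17 0.29 0.68] M [-0.02  0.04 -0.05] g -0.0 j6 0.04
172 False [ 0.2 -0.   0.3] 17.6
166 False [-0.4  0.4 -1.2] 18.0
160 False [-0.  -0.3 -0.1] 18.3
154 False [ 0.4 -0.3  0.4] 18.7
148 False [ 0.3 -0.4 -0.2] 19.0
142 False [-0.2 -0.1  0.7] 19.4
136 False [ 0.1 -0.1 -0.7] 19.7
130 False [ 0.5 -0.5  0.2] 20.1
124 False [-0.1 -0.2  0.1] 20.4
118 False [-0.2  1.  -0.2] 20.8
112 False [ 0.1 -1.   0.7] 21.1
106 False [-0.6  1.2  0.2] 21.5
97 False [0.1 0.  0. ] 21.9
```

View pics/swing.png

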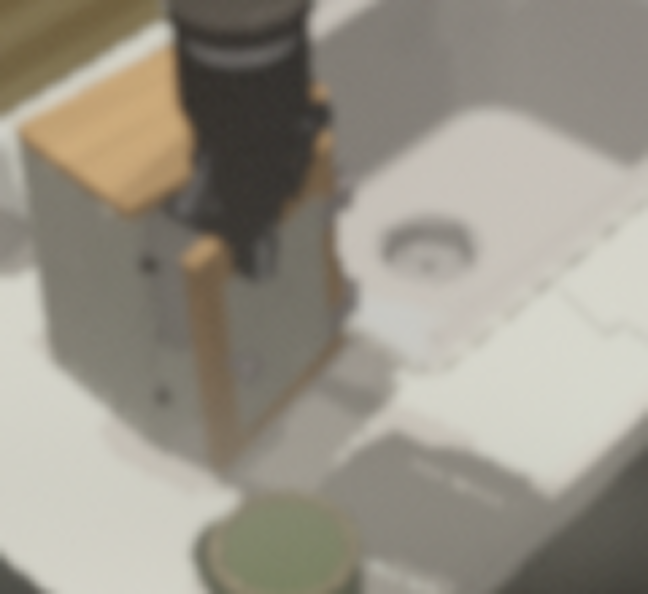

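The door follows the fingers and stands nearly shut: free edge at (205,350), bumpers at (150,262) and (163,395) still showing a gap. Now I'll feel for the bumpers slowly.

```bash
python3 - <<'E'
from push import *
for th in np.arange(95,81.5,-1.5):
    hit=r.move_straight(pp(th,0),qp(th),speed=.02,max_force=3)
    s=r.read_state(); print(th,hit,np.round(s["contact_force"],1),round(s["time_s"],1))
    if hit or s["contact_force"][0]<-3.5: break
show(r)
im,d=optics.get_image("scene"); m={k:np.array(v) for k,v in optics.camera_model("scene").items() if k in("K","k1","R","t")}; np.savez("scene5.npz",im=im,d=d,**m)
cv2.imwrite("pics/shut.png",cv2.resize(im[150:260,190:310,::-1],(648,594),interpolation=cv2.INTER_CUBIC))
E
```

```text
95.0 False [ 0.4 -0.1  0. ] 22.4
93.5 False [0.2 0.5 0. ] 22.7
92.0 False [-1.1 -0.   0.3] 23.0
90.5 False [ 0.6 -0.3 -0.7] 23.3
89.0 False [-0.4  0.2 -0. ] 23.6
87.5 False [ 0.4  0.1 -0.8] 23.9
86.0 False [0.5 0.1 0.5] 24.2
84.5 False [-2.  -0.6 -0.4] 24.5
83.0 True [-2.7  0.4  2.6] 24.7
 t 24.67 p [0.6016 0.1872 0.1794] F [-2.69  0.43  2.58] M [0.11 0.47 0.01] g -0.0001 j6 1.87
```

View pics/shut.png

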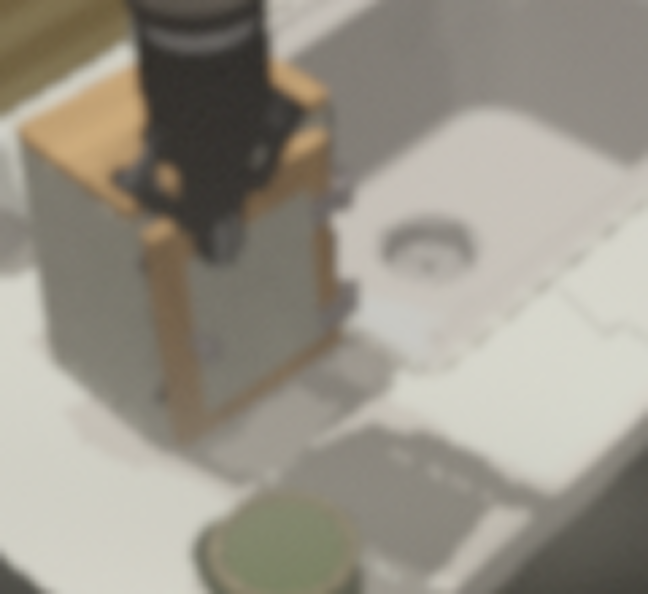

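The door now touches the bumpers: free edge at (170,330), no gap left. The force rises steadily, −2 to −2.7 N. Next I'll back off, retreat and check.

```bash
python3 - <<'E'
from push import *
p=np.array(r.read_state()["eef_pos"]); n=np.r_[unit(176),0]
r.move_straight((p+.04*n).tolist(),speed=.03); show(r,"off")
r.move_straight((p+.10*n+[0,0,.12]).tolist(),speed=.12)
r.reach([.42,-.2,.32],q_down(60)); r.hold(.5); show(r,"clear")
ims=[]
for nm in("scene","top"):
    im,d=optics.get_image(nm); m={k:np.array(v) for k,v in optics.camera_model(nm).items() if k in("K","k1","R","t")}; m["d"]=d
    y0,x0=(150,190) if nm=="scene" else (110,170)
    ims.append(cv2.resize(im[y0:y0+120,x0:x0+100,::-1],(400,480),interpolation=cv2.INTER_CUBIC))
    P=cloud(m).reshape(-1,3); e=P[:,:2]-H; L=e@unit(86); W=e@unit(176)   # along shut door, outward
    k=(P[:,2]>.178)&(P[:,2]<.193)&(abs(W)<.03)&(L>0)&(L<.16); f=np.polyfit(L[k],W[k],1)
    print(nm,k.sum(),"open angle (top edge) rad",round(f[0],3),"W0",round(f[1],4),"z",np.median(P[k,2]).round(4),"L",L[k].min().round(3),L[k].max().round(3))
    k=(P[:,2]>.12)&(P[:,2]<.175)&(abs(W-.006)<.025)&(L>.02)&(L<.14); f=np.polyfit(L[k],W[k],1); print("  face",k.sum(),f.round(4))
cv2.imwrite("pics/final.png",np.hstack(ims))
E
```

```text
off t 26.21 p [0.5616 0.1899 0.1791] F [-0.46 -0.17  0.48] M [-0.03 -0.06 -0.01] g 0.0001 j6 1.89
clear t 29.72 p [ 0.42   -0.1999  0.32  ] F [-0.48  0.01  0.36] M [ 0.01  0.01 -0.08] g 0.0001 j6 -0.09
scene 214 open angle (top edge) rad -0.033 W0 -0.0004 z 0.1848 L 0.0 0.154
  face 379 [-0.0053  0.0069]
top 206 open angle (top edge) rad 0.006 W0 -0.0019 z 0.1845 L 0.006 0.152
  face 168 [0.0238 0.0039]
```

View pics/final.png

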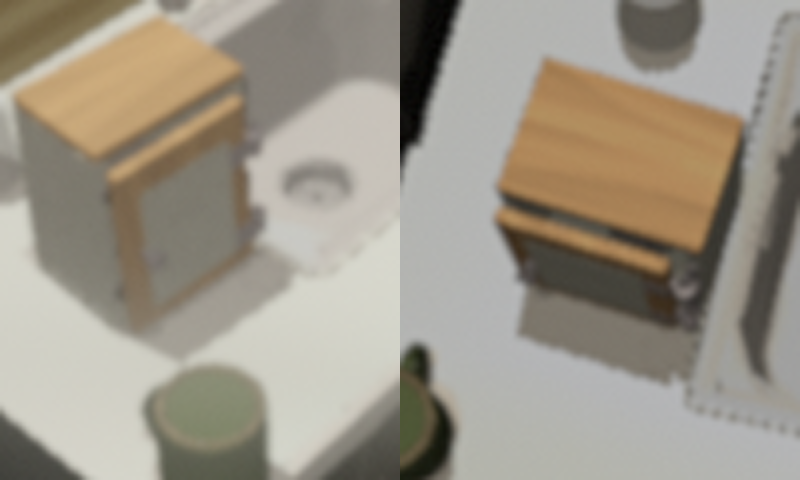

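Both views show the door shut and parallel to the cupboard front: top edge (110,170)–(240,100) in the scene half, (500,215)–(665,265) in the top half. It sits on both lugs, nothing touches it, and the mug is where it was.

```bash
python3 -c "
from workcell import r
r.finish_job(); print(r.read_state()['time_s'])"
```

```text
the job is handed in; nothing more can be done
the job is handed in; nothing more can be done
```

The door hangs on both hinge pins, shut against the bumpers and released, and the job is handed in at about 30 s of robot time. `finish_job` gives no verdict, so what follows is my own checks.

**What I did**
- **Lift:** I gripped the door by its top edge, lifted it out of the stand and turned it to 90° open in front of the hinge.
- **Hanging:** I lowered it with a 4 N force limit. The sockets took both pins on the first probe, so no search was needed, and it seated within 0.2 mm of the expected height. Nudging it sideways met the pins within about 1 mm in every direction.
- **Shutting:** I released it, pushed it round from the outside with closed fingers, and stopped when the force change reached the 3 N limit at the bumpers.

**Last checks**
- **Height:** After release, with the door still open, its top edge was at 0.187–0.188 m against 0.188 expected. The final reading was lower, a median of 0.1845 m. I put that down to lower points falling inside the measuring band, but did not confirm it.
- **Shut angle:** The four depth fits gave −0.033 to +0.024 rad from parallel. They differ by up to about 0.06 rad, but all are inside the 0.10 limit.
- **Surroundings:** The gripper is clear and the mug looks unmoved in the final pictures. The arm went nowhere near the matchbox. I did not re-measure the matchbox, or the canister once the door was shut.

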